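# Jack up the front of an engine and hold it

### The arm

A 6-joint arm with a two-finger parallel gripper is mounted at the origin on the work surface. World frame = base frame: x ahead of the robot, y to its left, z up, the work surface at z = 0. Lengths are in m, angles in rad, forces in N, time in s.
With the tool pointing down it reaches from about 0.35 to 0.775 m from the base axis. Payload 5.5 kg.
Tool frame: the origin (TCP) lies at the very end of the fingers, on their centre line; the grasp point (between the pads) lies 19 mm behind it; x points along the fingers, y is the direction in which the jaws open and shut, and the axes are right-handed (so a half turn about x gives the same grasp; the last joint's range is limited). The gripper opens to 85 mm and grips with 20 to 120 N. Pads are 22 mm wide; open, the fingers measure 114 mm over their backs; the gripper's body (76 mm by 85 mm) begins 54 mm behind the grasp point. The pads swing forward as they close: fully open they stand 13 mm farther back than shut.
Start: joints at [1.131, 0.313, 0.046, 1.304, 0, 1.431], TCP at [0.17, 0.549, 0.231] pointing down, gripper open.
Joint ranges: [-2.76, 2.76], [-0.86, 1.69], [-1.03, 1.26], [-2.2, 2.34], [-1.47, 1.5], [-3.14, 3.14]. Speed limits (rad/s): [2.57, 2.57, 3.14, 3.14, 3.14, 3.14].

### API

Orientations are given as a unit quaternion [w, x, y, z].
In Python, from workcell import env gives the robot as it stands.
- The arm moves only by the tool drive_tool, never from a script. Its argument "plan" is a list that holds one entry, the list of rows, each a list of 7 numbers: the shift along the tool's x, y, z in cm, then the turn, a rotation vector about the tool's x, y, z in degrees, then the opening, from 0 (shut) to 1 (fully open). In form: [[[tx, ty, tz, wx, wy, wz, fingers], ...]]. A call has exactly 5 rows; each row shifts and turns the commanded pose from where the row before left it, along the tool's axes as they then stand; what a row does not reach is not made up. A row lasts 1/12 s, in which the tool goes at most 41.7 mm and 7.16 degrees, less where a joint would pass 70% of its speed; a pose out of reach is approached as far as the arm can. A call with a gripper value outside its range is refused whole. The fingers move at their own pace and stop on an object; "squeeze" is the grip in N (left out, the last holds). Time passes only in rows, so rows that do not move let the fingers close, or fill a call up. It gives the time, the measured TCP pose, the force and the opening at its end, in the units of the state.
- env.get_state(): the state, without advancing time (a new reading comes with each control period).
- env.read_camera(name): name is "side" or "top"; returns the picture (480x640x3 uint8, red, green, blue); there is no depth.
- env.camera_model(name): a dict with "camera_matrix" (3x3 intrinsics, pixels), "camera_from_world" (4x4, takes a point from world to camera coordinates). Camera axes: x right, y down, z forward; pixel columns grow to the right and rows downward; lengths in m; the calibration is good to about 2 mm. A picture is of the moment at which its call begins. camera_model takes no time and is no camera call.
- env.hand_in(): hands the job in, once; it reports no verdict.
The state is a dict: "clock": time; "joint_pos": joint angles; "qvel": joint speeds; "tau": joint torques, N m; "tcp_pos": TCP position; "orientation": TCP orientation; "wrist_force": force on the tool from outside, world axes, zero at the start; "ft_torque": the same for the moment, N m; "finger_gap": finger opening in m.
Only numpy, scipy, OpenCV 4.12 (cv2) and the standard library are available. Lean on these libraries where they do the work, as an engineer would, in place of code of your own. Each camera call takes 0.05 s, during which the arm holds its last target.

### The job

The front of the engine has to come up off its rubber rest so that the rest can be changed. Take the red dust cap off the jack's saddle and set it, knob up, in the empty round parts dish; then slide the jack until its saddle is centred under the yellow lift pad, pump its handle down to the stop and hold it there: the jack has no latch, so finish with the handle still held down and the engine carried by the jack alone. Leave the other things on the bench where they are.

Things in the scene. Friction and masses are not known exactly. Their poses are not given: they have to be found in the camera images.
- jack: blue lever jack, loose, 0.8 kg in all, friction on the bench about 0.6. Origin: on the bench under the ram's axis; z up, +y from the handle to the ram (the handle sticks out to -y). Base 90 mm wide (x), 10 mm thick, from y = 45 to -145 mm. Ram column 54 mm across, 82 mm tall, at the origin. Two cheeks at y = -30 to -92 mm, 40 mm wide over both, 92 mm high, hold the handle's pivot
- jack_saddle: the jack's saddle: steel cup on top of the ram, 52 mm outside, 44 mm inside, rim 5 mm high. Origin: centre of the cup's floor, 99 mm above the bench with the handle up (the rim at 104 mm); z up. The handle drives it straight up, by about 43 mm over the handle's full swing
- jack_handle (a joint): jack handle's angle, rad: 0 = up (a light spring keeps it there; it then slopes up and away from the ram, 0.60 rad above level), 0.70 = pressed down to the stop (0.10 rad below level). Pressing at the grip takes about 2 N until the saddle meets the pad (at about 0.3), then 10 to 16 N with the engine on it; let go, the load drives it back up
- handle_pivot (a point): axis of the handle's pivot bolt (along the jack's x), 65 mm behind the ram (-y), 75 mm high. From here the handle is a straight flat steel bar, 20 mm wide and 16 mm thick, to 150 mm, then a black grip 28 mm wide and 24 mm thick, from 150 to 245 mm. The bar can be pinched across its width from above to drag and turn the jack on the bench
- handle_grip (a point): point in the middle of the black handle grip, 200 mm from the handle's pivot, on the bar's centre line; it moves with the handle
- cap: red dust cap, loose, 40 g, standing in the jack's saddle cup at the start. Origin: centre of its underside; z up through the knob. Spigot 36 mm across and 6 mm high (this stands in the cup), flange 54 mm across from 6 to 11 mm height, knob 22 mm across from 11 to 37 mm height. Grip it by the knob.
- dish: empty round metal parts dish, held fast to the bench by its magnet. Origin: centre of its underside. 112 mm across the rim, 16 mm high, floor 4 mm thick and about 100 mm across inside.
- cradle: grey steel cradle carrying the engine, fixed. Origin: on the bench straight under the lift pad (engine down); z up, +y from the pad to the engine. Frame 260 mm wide (x), begins at y = 73 mm; the engine, up to 0.33 m high, begins at y = 65 mm. The pad's side (-y) is free: a jack coming in along +y, its y parallel to this y, has room
- engine (a joint): angle of the engine about its rear pivot bolt, rad: 0 = front resting on the rubber rest, growing as the front is lifted; about 0.09 with the jack's handle fully down under the pad. Its front weighs 27 to 38 N at the pad. The pivot is 290 mm to +y from the pad.
- lift_pad (a point): centre of the underside of the lift pad, 115 mm above the bench with the engine down: a yellow button 24 mm across under the yellow round head (46 mm across, its top 142 mm high) of a lug that juts out of the engine's front
- wrench: steel combination wrench, 170 mm long, lying flat; a bystander
- screwdriver: screwdriver with a black handle, 190 mm long, lying; a bystander
- deburrer: blue pen-shaped deburring tool, 16 mm thick, 128 mm long, lying; a bystander
- socket: steel socket, 28 mm across, 30 mm tall, standing; a bystander
- paper_cup: white paper cup, 72 mm across the rim, 85 mm tall; a bystander
- spray_can: white spray can with an orange band and top, 66 mm across, 212 mm tall; a bystander
- grease_jar: small amber jar with a metal lid, 60 mm across, 60 mm tall; a bystander
Things that resemble listed ones, but are neither listed nor needed, are in the scene too. Several things have the shape of the cap; the one meant has the colours described above. What is shaped like the dish but brown is not meant.

How it is judged:
By the outcome, as a careful person would: the job done as asked, in the order asked, and still so for the second after the job is handed in, while the arm keeps its last pose, push and grip.
It also fails if it takes over 72 s, if anything falls off the work surface, if the arm or the gripper's body presses on something with over 40 N, if the wrist force passes 120 N, or if a joint passes its speed limit or range.

## Working session

There is one attempt and no reset: what is moved stays moved. The work goes in short steps, Python scripts to look and compute and a tool call to move; the robot and the scene stay as the last step left them, time stands still between calls to the robot, and variables do not carry over. Pictures are saved under pics/ and viewed, and the job is handed in when it is done.

Besides the shell and the picture viewer there is one more tool, called after "Call:" by a JSON object that holds its "name" and its "arguments". drive_tool: Moves the arm, as the interface text tells. Its arguments: {"type":"object","properties":{"plan":{"type":"array","items":{"type":"array","items":{"type":"array","items":{"type":"number"}}}},"squeeze":{"type":"number"}},"required":["plan"]}

```bash
mkdir -p pics; ls; python3 - <<'E'
from workcell import env
import cv2,numpy as np
print(env.get_state())
for n in("top","side"):
    im=env.read_camera(n); cv2.imwrite(f"pics/{n}0.png",im[:,:,::-1]); m=env.camera_model(n); print(n,np.round(m["camera_matrix"],1).tolist(),np.round(m["camera_from_world"],4).tolist())
E
```

```text
pics
{'clock': 0.0, 'joint_pos': array([1.13139904e+00, 3.14007523e-01, 4.50026308e-02, 1.30356615e+00,
       1.68039140e-05, 1.43118511e+00]), 'qvel': array([-0.00146463,  0.00132802,  0.00051126,  0.00083825,  0.00221048,
        0.00083444]), 'tau': array([-1.93994325e-03, -4.80630970e+01,  2.98531777e+01,  1.94044621e-02,
       -5.36668922e-04, -1.22917591e-06]), 'tcp_pos': array([0.1696092 , 0.54890928, 0.23041446]), 'orientation': array([ 0.69899294,  0.10499424,  0.69936258, -0.10619354]), 'wrist_force': array([0.04138281, 0.06628048, 0.04312651]), 'ft_torque': array([-0.04040336,  0.02388754,  0.01611716]), 'finger_gap': 0.08559474793238928}
top [[528.9, 0.0, 333.6], [0.0, 528.9, 238.1], [0.0, 0.0, 1.0]] [[0.0025, -0.9999, -0.0162, -0.014], [-0.9812, 0.0006, -0.1929, 0.5723], [0.1929, 0.0164, -0.9811, 1.38], [0.0, 0.0, 0.0, 1.0]]
side [[544.6, 0.0, 316.0], [0.0, 544.6, 234.2], [0.0, 0.0, 1.0]] [[0.9998, -0.021, 0.0038, -0.5664], [-0.0139, -0.7792, -0.6267, 0.0634], [0.0161, 0.6265, -0.7793, 1.8087], [0.0, 0.0, 0.0, 1.0]]
```

View pics/top0.png

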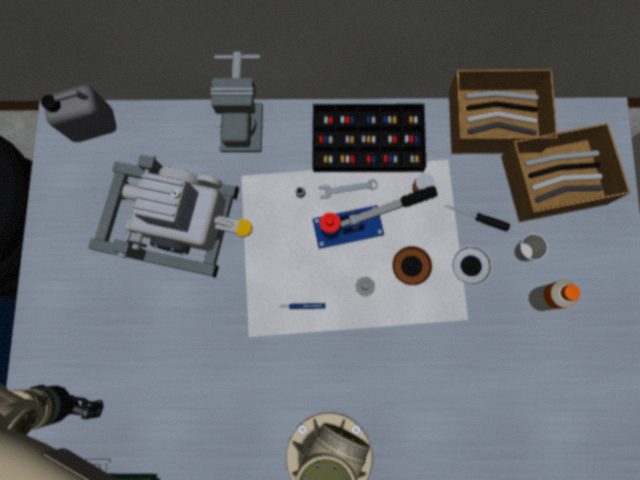

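View pics/side0.png

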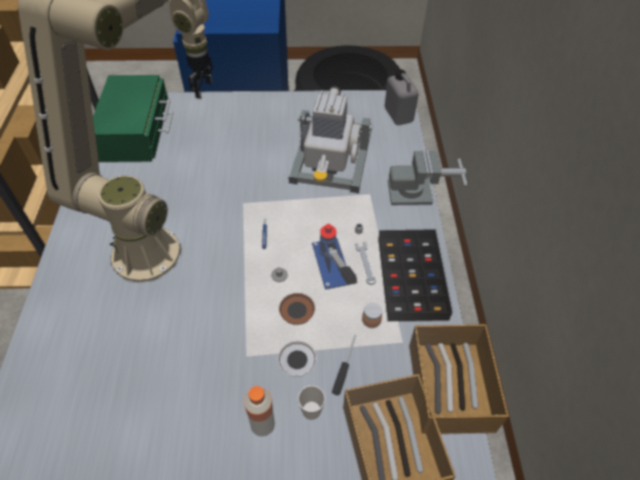

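```bash
cat > h.py <<'E'
import cv2,numpy as np
from workcell import env
M={n:env.camera_model(n) for n in("top","side")}
def ray(n,u,v):
    K=M[n]["camera_matrix"];T=M[n]["camera_from_world"];R=T[:3,:3];t=T[:3,3]
    return -R.T@t, R.T@np.linalg.inv(K)@np.array([u,v,1.0])
def onz(n,u,v,z):
    o,d=ray(n,u,v); return o+d*(z-o[2])/d[2]
def tri(a,b):
    A=[];B=[]
    for n,p in(("top",a),("side",b)):
        o,d=ray(n,*p);d/=np.linalg.norm(d);P=np.eye(3)-np.outer(d,d);A.append(P);B.append(P@o)
    return np.linalg.lstsq(np.vstack(A),np.hstack(B),rcond=None)[0]
def proj(n,p):
    K=M[n]["camera_matrix"];T=M[n]["camera_from_world"];q=K@(T[:3,:3]@p+T[:3,3]);return q[:2]/q[2]
def blobs(im,lo,hi,amin=30):
    h=cv2.cvtColor(im,cv2.COLOR_RGB2HSV);m=cv2.inRange(h,lo,hi)
    k,l,s,c=cv2.connectedComponentsWithStats(m)
    return [(s[i].tolist(),np.round(c[i],1).tolist()) for i in range(1,k) if s[i,4]>=amin]
E
python3 - <<'E'
from h import *
t=cv2.imread("pics/top0.png");s=cv2.imread("pics/side0.png")
cv2.imwrite("pics/ct.png",cv2.resize(t[160:310,210:500],None,fx=2.75,fy=2.75,interpolation=cv2.INTER_CUBIC))
cv2.imwrite("pics/cs.png",cv2.resize(s[150:390,230:410],None,fx=2.5,fy=2.5,interpolation=cv2.INTER_CUBIC))
for n,i in(("top",t),("side",s)):
    i=i[:,:,::-1].copy()
    print(n,"yel",blobs(i,(18,150,120),(32,255,255)))
    print("red",blobs(i,(0,200,120),(4,255,255)),blobs(i,(174,200,120),(180,255,255)))
    print("blue",blobs(i,(100,150,40),(125,255,255)))
E
```

```text
top yel [([236, 220, 16, 16, 189], [243.6, 227.7])]
red [([321, 214, 19, 18, 252], [329.7, 222.3])] []
blue [([339, 208, 32, 10, 89], [351.7, 212.6]), ([314, 216, 68, 31, 891], [349.9, 232.2]), ([290, 305, 13, 3, 38], [296.2, 306.0])]
side yel [([314, 172, 13, 8, 81], [320.0, 175.5])]
red [] []
blue [([201, 0, 84, 90, 6191], [243.5, 40.8]), ([174, 31, 18, 59, 392], [182.2, 59.4])]
```

View pics/ct.png

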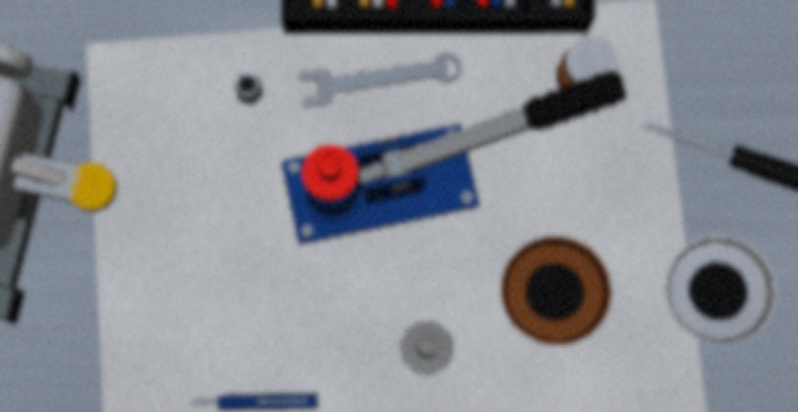

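View pics/cs.png

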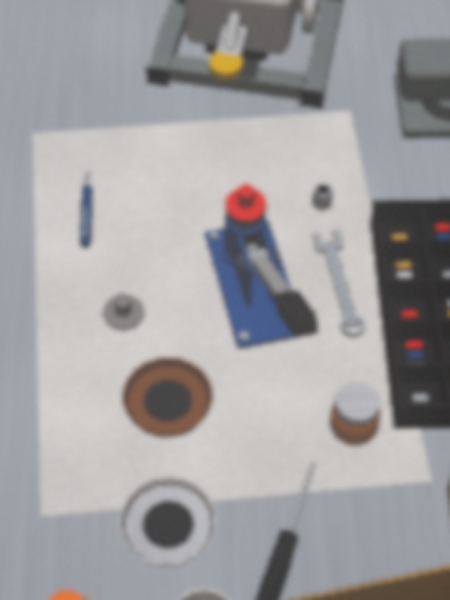

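```bash
python3 - <<'E'
from h import *
t=lambda x,y:(210+x/2.75-.3,160+y/2.75-.3)
s=lambda x,y:(230+x/2.5-.3,150+y/2.5-.3)
R=lambda p:np.round(p,4)
c=[onz("top",*t(*p),.01)[:2] for p in((281,160),(460,125),(479,205),(299,243))]
for a in c: print("corner",R(a))
c=np.array(c)
ax=((c[0]+c[3])-(c[1]+c[2]));print("yaw of +y axis",np.degrees(np.arctan2(ax[1],ax[0])), np.linalg.norm(ax)/2)
u=ax/np.linalg.norm(ax); print("origin est from base",R(c.mean(0)+u*.05))
for n,p in(("top",c),):pass
cs=[onz("side",*s(*p),.01)[:2] for p in((206,230),(237,348),(296,338))]
print("side corners",R(np.array(cs)))
print("dish t",R(onz("top",*t(719,290),.004)),"s",R(onz("side",*s(168,524),.004)))
print("dish rim t",R(onz("top",*t(720,290),.016)),"s",R(onz("side",*s(168,522),.016)))
print("padhead t",R(onz("top",*t(92,186),.142)),R(onz("top",243.6,227.7,.142)),"s",R(onz("side",*s(227,63),.136)))
# cap flange center z .11
print("cap flange t",R(onz("top",*t(330,174),.109)),"knob t",R(onz("top",*t(331,167),.136)),"s flange",R(onz("side",*s(246,205),.109)))
print("grip t end",R(onz("top",*t(618,85),.075+.245*np.sin(.6))),"bar", R(onz("top",*t(530,118),.075+.15*np.sin(.6))), "pivot bar",R(onz("top",*t(395,163),.09)))
print("jar",R(onz("top",*t(592,60),.06)),"brown",R(onz("top",*t(556,290),.016)),"sock",R(onz("top",*t(249,88),.03)), "wrench",R(onz("top",*t(305,87),.005)),R(onz("top",*t(450,68),.005)))
print("cap2",R(onz("top",*t(427,348),.01)),"drv",R(onz("top",*t(650,125),.005)),R(onz("top",*t(740,158),.01)),"deb",R(onz("top",*t(318,400),.01)),R(onz("top",*t(195,402),.01)))
h=[onz("top",*p,.02)[:2] for p in((97,248),(213,272),(238,186))]
print("cradle frame",R(np.array(h)))
E
```

```text
corner [0.6396 0.0487]
corner [ 0.6764 -0.1355]
corner [ 0.5922 -0.1537]
corner [0.553  0.0295]
yaw of +y axis 101.69454009948157 0.18758841045195077
origin est from base [ 0.6052 -0.0038]
side corners [[ 0.554   0.0312]
 [ 0.5898 -0.1577]
 [ 0.6649 -0.1441]]
dish t [ 0.5058 -0.3946  0.004 ] s [ 0.5032 -0.3928  0.004 ]
dish rim t [ 0.504  -0.3926  0.016 ] s [ 0.5035 -0.3962  0.016 ]
padhead t [0.5837 0.2171 0.142 ] [0.5827 0.216  0.142 ] s [0.5859 0.2202 0.136 ]
cap flange t [ 0.6024 -0.0041  0.109 ] knob t [ 0.603  -0.0057  0.136 ] s flange [ 0.6043 -0.0068  0.109 ]
grip t end [ 0.6596 -0.2626  0.2133] bar [ 0.6437 -0.1901  0.1597] pivot bar [ 0.6175 -0.0666  0.09  ]
jar [ 0.7303 -0.2651  0.06  ] brown [ 0.504  -0.2289  0.016 ] sock [0.7106 0.0811 0.03  ] wrench [0.7188 0.0248 0.005 ] [ 0.739  -0.1262  0.005 ]
cap2 [ 0.4463 -0.0995  0.01  ] drv [ 0.6774 -0.3316  0.005 ] [ 0.6411 -0.4209  0.01  ] deb [0.3944 0.0093 0.01  ] [0.3923 0.1318 0.01  ]
cradle frame [[0.5516 0.648 ]
 [0.4843 0.3195]
 [0.7307 0.2596]]
```

```bash
cat >> h.py <<'E'
from scipy.spatial.transform import Rotation as Ro
def pose():
    s=env.get_state();q=s["orientation"];return s,np.array(s["tcp_pos"]),Ro.from_quat(np.r_[q[1:],q[0]])
def want(yawdeg,tilt=0,jy=None):
    """tool x down, tool y at world azimuth yaw; then tilt (deg) about tool y (positive per right hand)"""
    a=np.radians(yawdeg);y=np.array([np.cos(a),np.sin(a),0]);x=np.array([0,0,-1.]);z=np.cross(x,y)
    return Ro.from_matrix(np.c_[x,y,z])*Ro.from_euler("y",tilt,degrees=True)
def go(target,yaw=None,tilt=0):
    """total shift (in present tool axes, cm) and total turn (tool rotvec, deg)"""
    s,p,R=pose()
    print("t",round(float(s["clock"]),2),"tcp",np.round(p,4),"F",np.round(s["wrist_force"],1),"gap",round(float(s["finger_gap"]),4))
    print("axes x",np.round(R.apply([1,0,0]),3),"y",np.round(R.apply([0,1,0]),3),"z",np.round(R.apply([0,0,1]),3))
    d=np.array(target)-p;print("shift cm (tool now)",np.round(R.inv().apply(d)*100,2))
    if yaw is not None:
        W=want(yaw,tilt);print("turn deg",np.round(np.degrees((R.inv()*W).as_rotvec()),2),"shift in final axes",np.round(W.inv().apply(d)*100,2))
E
python3 - <<'E'
from h import *
for y in(11.7,-168.3): go([.603,-.005,.23],y)
print(np.round(env.get_state()["joint_pos"],3))
E
```

```text
t 0.1 tcp [0.1696 0.5489 0.2305] F [-0.1  0.1 -0. ] gap 0.0855
axes x [-0.001 -0.002 -1.   ] y [ 0.295  0.955 -0.002] z [ 0.955 -0.295 -0.   ]
shift cm (tool now) [  0.1  -40.12  57.76]
turn deg [6.112e+01 4.000e-02 9.000e-02] shift in final axes [5.000e-02 3.120e+01 6.303e+01]
t 0.1 tcp [0.1696 0.5489 0.2305] F [-0.1  0.1 -0. ] gap 0.0855
axes x [-0.001 -0.002 -1.   ] y [ 0.295  0.955 -0.002] z [ 0.955 -0.295 -0.   ]
shift cm (tool now) [  0.1  -40.12  57.76]
turn deg [-1.1888e+02 -1.1000e-01  4.0000e-02] shift in final axes [ 5.000e-02 -3.120e+01 -6.303e+01]
[ 1.131  0.314  0.045  1.304 -0.     1.431]
```

Call:
{"name": "drive_tool", "arguments": {"plan": [[[0,-2.4,2.4,0,0,0,1],[0,-2.4,2.4,0,0,0,1],[0,-2.4,2.4,0,0,0,1],[0,-2.4,2.4,0,0,0,1],[0,-2.4,2.4,0,0,0,1]]], "squeeze": 40}}

```text
clock: 0.52
tcp_pos: [0.2491, 0.3977, 0.2308]
orientation: [0.699, 0.105, 0.699, -0.106]
wrist_force: [0.9, -0.6, 0.2]
finger_gap: 0.0855
```

Call:
{"name": "drive_tool", "arguments": {"plan": [[[0,-2.4,2.4,0,0,0,1],[0,-2.4,2.4,0,0,0,1],[0,-2.4,2.4,0,0,0,1],[0,-2.4,2.4,0,0,0,1],[0,-2.4,2.4,0,0,0,1]]]}}

```text
clock: 0.93
tcp_pos: [0.3284, 0.2476, 0.2311]
orientation: [0.699, 0.105, 0.699, -0.105]
wrist_force: [0.2, 0.4, 0.2]
finger_gap: 0.0857
```

```bash
python3 - <<'E'
from h import *
go([.603,-.005,.20],11.7)
E
```

```text
t 0.93 tcp [0.3284 0.2476 0.2311] F [0.2 0.4 0.2] gap 0.0857
axes x [-0. -0. -1.] y [ 0.295  0.956 -0.   ] z [ 0.956 -0.295 -0.   ]
shift cm (tool now) [  3.1  -16.04  33.69]
turn deg [ 6.115e+01 -1.000e-02  1.000e-02] shift in final axes [ 3.11 21.77 30.31]
```

Call:
{"name": "drive_tool", "arguments": {"plan": [[[0.3,-1.6,3.37,0,0,0,1],[0.3,-1.6,3.37,0,0,0,1],[0.3,-1.6,3.37,0,0,0,1],[0.3,-1.6,3.37,0,0,0,1],[0.3,-1.6,3.37,0,0,0,1]]]}}

```text
clock: 1.35
tcp_pos: [0.4664, 0.1214, 0.2159]
orientation: [0.699, 0.106, 0.699, -0.106]
wrist_force: [0.6, 1.3, -0.1]
finger_gap: 0.0854
```

Call:
{"name": "drive_tool", "arguments": {"plan": [[[0.3,-1.6,3.37,0,0,0,1],[0.3,-1.6,3.37,0,0,0,1],[0.3,-1.6,3.37,0,0,0,1],[0.3,-1.6,3.37,0,0,0,1],[0.3,-1.6,3.37,0,0,0,1]]]}}

```text
clock: 1.77
tcp_pos: [0.6038, -0.0047, 0.2006]
orientation: [0.699, 0.106, 0.699, -0.106]
wrist_force: [0.1, 0.3, 0.5]
finger_gap: 0.0853
```

Call:
{"name": "drive_tool", "arguments": {"plan": [[[0,0,0,6.8,0,0,1],[0,0,0,6.8,0,0,1],[0,0,0,6.8,0,0,1],[0,0,0,6.8,0,0,1],[0,0,0,6.8,0,0,1]]]}}

```text
clock: 2.18
tcp_pos: [0.6027, -0.0033, 0.2005]
orientation: [0.636, 0.307, 0.637, -0.308]
wrist_force: [-0.1, 0.2, 0.6]
finger_gap: 0.0856
```

Call:
{"name": "drive_tool", "arguments": {"plan": [[[0.5,0,0,6.8,0,0,0.7],[0.5,0,0,6.8,0,0,0.7],[0.5,0,0,6.8,0,0,0.7],[0.5,0,0,6.8,0,0,0.7],[0.5,0,0,0,0,0,0.7]]]}}

```text
clock: 2.6
tcp_pos: [0.6026, -0.0031, 0.1755]
orientation: [0.547, 0.447, 0.548, -0.448]
wrist_force: [0.5, -0.7, -0.1]
finger_gap: 0.0597
```

```bash
python3 - <<'E'
from h import *
go([.603,-.005,.114],11.7)
for n in("top","side"):
    im=env.read_camera(n); cv2.imwrite(f"pics/{n}1.png",im[:,:,::-1])
s=cv2.imread("pics/side1.png");t=cv2.imread("pics/top1.png")
cv2.imwrite("pics/m1.png",np.hstack([cv2.resize(t[160:310,250:410],(400,375)),cv2.resize(s[150:300,250:410],(400,375))]))
E
```

```text
t 2.6 tcp [ 0.6026 -0.0031  0.1755] F [ 0.5 -0.7 -0.1] gap 0.0597
axes x [-0.001  0.    -1.   ] y [ 0.98   0.199 -0.001] z [ 0.199 -0.98  -0.   ]
shift cm (tool now) [6.15 0.01 0.19]
turn deg [-0.24 -0.03  0.06] shift in final axes [ 6.15 -0.    0.19]
```

View pics/m1.png

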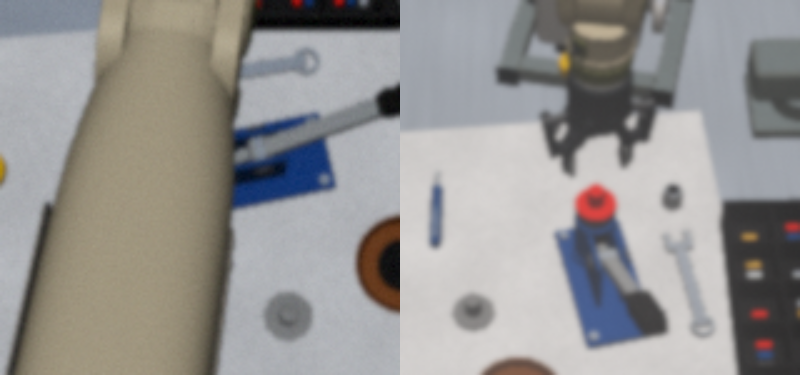

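Call:
{"name": "drive_tool", "arguments": {"plan": [[[1.5,0,0.1,0,0,0,0.7],[1.5,0,0,0,0,0,0.7],[1.5,0,0,0,0,0,0.7],[1,0,0,0,0,0,0.7],[0.6,0,0,0,0,0,0.7]]]}}

```text
clock: 3.12
tcp_pos: [0.6024, -0.004, 0.1139]
orientation: [0.548, 0.446, 0.549, -0.447]
wrist_force: [0.1, 0.2, -0.5]
finger_gap: 0.0597
```

Call:
{"name": "drive_tool", "arguments": {"plan": [[[0,0,0,0,0,0,0],[0,0,0,0,0,0,0],[0,0,0,0,0,0,0],[0,0,0,0,0,0,0],[0,0,0,0,0,0,0]]]}}

```text
clock: 3.53
tcp_pos: [0.604, -0.0042, 0.1164]
orientation: [0.549, 0.447, 0.548, -0.446]
wrist_force: [0.2, -0.8, 2.1]
finger_gap: 0.0205
```

Call:
{"name": "drive_tool", "arguments": {"plan": [[[0,0,0,0,0,0,0],[0,0,0,0,0,0,0],[-0.5,0,0,0,0,0,0],[-1,0,0,0,0,0,0],[-1,0,0,0,0,0,0]]]}}

```text
clock: 3.95
tcp_pos: [0.6025, -0.004, 0.1406]
orientation: [0.548, 0.447, 0.549, -0.447]
wrist_force: [-0.2, -0.6, -0.5]
finger_gap: 0.0207
```

```bash
python3 - <<'E'
from h import *
go([.504,-.394,.24],11.7)
im=env.read_camera("side"); cv2.imwrite("pics/s2.png",cv2.resize(im[130:310,230:430,::-1],(800,600)))
E
```

```text
t 3.95 tcp [ 0.6025 -0.004   0.1406] F [-0.2 -0.6 -0.5] gap 0.0207
axes x [-0.002  0.    -1.   ] y [ 0.979  0.202 -0.002] z [ 0.202 -0.979 -0.001]
shift cm (tool now) [ -9.94 -17.53  36.2 ]
turn deg [-0.07 -0.04  0.09] shift in final axes [ -9.94 -17.56  36.19]
```

View pics/s2.png

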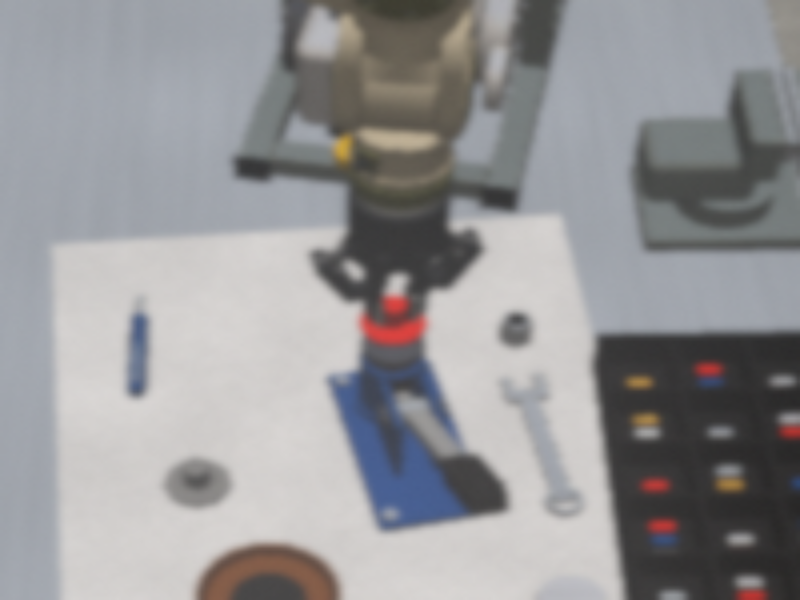

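Call:
{"name": "drive_tool", "arguments": {"plan": [[[-2.5,0,0,0,0,0,0],[-2.5,0,0,0,0,0,0],[-2.5,0,0,0,0,0,0],[-2.5,0,0,0,0,0,0],[0,-1.5,3,0,0,0,0]]]}}

```text
clock: 4.42
tcp_pos: [0.5979, -0.0332, 0.2466]
orientation: [0.552, 0.448, 0.547, -0.443]
wrist_force: [1.4, -0.8, -0.9]
finger_gap: 0.0205
```

Call:
{"name": "drive_tool", "arguments": {"plan": [[[0,-1.6,3.3,0,0,0,0],[0,-1.6,3.3,0,0,0,0],[0,-1.6,3.3,0,0,0,0],[0,-1.6,3.3,0,0,0,0],[0,-1.6,3.3,0,0,0,0]]]}}

```text
clock: 4.83
tcp_pos: [0.5489, -0.2158, 0.241]
orientation: [0.548, 0.447, 0.548, -0.447]
wrist_force: [0.6, 0.2, -0.9]
finger_gap: 0.0201
```

Call:
{"name": "drive_tool", "arguments": {"plan": [[[0,-1.6,3.3,0,0,0,0],[0,-1.6,3.3,0,0,0,0],[0,-1.6,3.3,0,0,0,0],[0,-1.6,3.3,0,0,0,0],[0,-1.6,3.3,0,0,0,0]]]}}

```text
clock: 5.25
tcp_pos: [0.5036, -0.3938, 0.241]
orientation: [0.548, 0.447, 0.548, -0.447]
wrist_force: [1.0, -0.0, -0.4]
finger_gap: 0.0207
```

```bash
python3 - <<'E'
from h import *
go([.504,-.394,.024],11.7)
E
```

```text
t 5.25 tcp [ 0.5036 -0.3938  0.241 ] F [ 1.  -0.  -0.4] gap 0.0207
axes x [ 0.001 -0.    -1.   ] y [0.98  0.201 0.001] z [ 0.201 -0.98   0.001]
shift cm (tool now) [2.17e+01 2.00e-02 1.00e-02]
turn deg [-0.08  0.04 -0.03] shift in final axes [21.7   0.03  0.03]
```

Call:
{"name": "drive_tool", "arguments": {"plan": [[[3.8,0,0,0,0,0,0],[3.8,0,0,0,0,0,0],[3.8,0,0,0,0,0,0],[3.6,0,0,0,0,0,0],[3,0,0,0,0,0,0]]]}}

```text
clock: 5.67
tcp_pos: [0.5034, -0.3916, 0.058]
orientation: [0.547, 0.447, 0.549, -0.447]
wrist_force: [-0.2, 1.5, -0.2]
finger_gap: 0.0205
```

Call:
{"name": "drive_tool", "arguments": {"plan": [[[1.6,0,0,0,0,0,0],[1,0,0,0,0,0,0],[0.5,0,0,0,0,0,0],[0.3,0,0,0,0,0,0],[0.2,0,0,0,0,0,0]]]}}

```text
clock: 6.08
tcp_pos: [0.5051, -0.3928, 0.0254]
orientation: [0.549, 0.447, 0.547, -0.447]
wrist_force: [0.2, 0.6, -0.4]
finger_gap: 0.0207
```

```bash
python3 - <<'E'
from h import *
go([.504,-.394,.021],11.7)
im=env.read_camera("side"); cv2.imwrite("pics/s3.png",cv2.resize(im[280:430,220:420,::-1],(800,600)))
E
```

```text
t 6.08 tcp [ 0.5051 -0.3928  0.0254] F [ 0.2  0.6 -0.4] gap 0.0207
axes x [ 0.002 -0.001 -1.   ] y [0.979 0.202 0.001] z [ 0.202 -0.979  0.002]
shift cm (tool now) [ 0.44 -0.14  0.1 ]
turn deg [-0.07  0.1  -0.07] shift in final axes [ 0.44 -0.14  0.1 ]
```

View pics/s3.png

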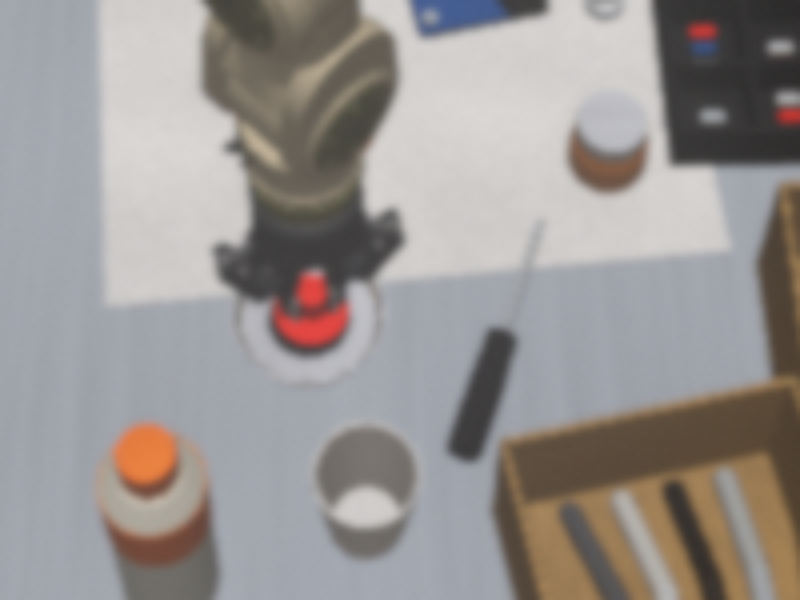

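Cap upright, centred in the grey dish. Lower the last few mm and release.

Call:
{"name": "drive_tool", "arguments": {"plan": [[[0.2,0,0,0,0,0,0],[0.15,0,0,0,0,0,0],[0,0,0,0,0,0,0],[0,0,0,0,0,0,0],[0,0,0,0,0,0,0]]]}}

```text
clock: 6.55
tcp_pos: [0.5047, -0.3924, 0.0214]
orientation: [0.549, 0.447, 0.548, -0.447]
wrist_force: [0.9, 0.5, 1.1]
finger_gap: 0.0206
```

Call:
{"name": "drive_tool", "arguments": {"plan": [[[0,0,0,0,0,0,0.3],[0,0,0,0,0,0,0.4],[0,0,0,0,0,0,0.5],[0,0,0,0,0,0,0.5],[-0.3,0,0,0,0,0,0.5]]]}}

```text
clock: 6.97
tcp_pos: [0.5038, -0.3915, 0.0231]
orientation: [0.548, 0.447, 0.549, -0.447]
wrist_force: [0.1, 0.5, -0.1]
finger_gap: 0.0426
```

Call:
{"name": "drive_tool", "arguments": {"plan": [[[-1,0,0,0,0,0,0.5],[-2,0,0,0,0,0,0.5],[-3,0,0,0,0,0,0.5],[-3.5,0,0,0,0,0,0.5],[-3.5,0,0,0,0,0,0.5]]]}}

```text
clock: 7.38
tcp_pos: [0.5039, -0.3916, 0.1555]
orientation: [0.548, 0.447, 0.548, -0.447]
wrist_force: [0.5, -0.7, -0.6]
finger_gap: 0.043
```

Call:
{"name": "drive_tool", "arguments": {"plan": [[[-3.5,0,0,0,0,0,0.5],[-3.5,0,0,0,0,0,0.5],[0,0,-3,0,0,0,0.5],[0,0,-3,0,0,0,0.5],[0,0,-3,0,0,0,0.5]]]}}

```text
clock: 7.8
tcp_pos: [0.4863, -0.3037, 0.2258]
orientation: [0.549, 0.447, 0.547, -0.447]
wrist_force: [0.9, 1.2, 0.2]
finger_gap: 0.0425
```

```bash
python3 - <<'E'
from h import *
go([.504,-.394,.021],11.7)
a=env.read_camera("side");b=env.read_camera("top");cv2.imwrite("pics/top4.png",b[:,:,::-1]);cv2.imwrite("pics/side4.png",a[:,:,::-1])
cv2.imwrite("pics/m4.png",np.hstack([cv2.resize(b[170:310,300:500,::-1],(400,280)),cv2.resize(a[200:390,220:420,::-1],(400,380))[:280] if 0 else cv2.resize(a[220:390,230:400,::-1],(280,280))]))
E
```

```text
t 7.8 tcp [ 0.4863 -0.3037  0.2258] F [0.9 1.2 0.2] gap 0.0425
axes x [ 0.003 -0.002 -1.   ] y [0.98  0.2   0.002] z [ 0.2   -0.98   0.002]
shift cm (tool now) [20.5  -0.12  9.15]
turn deg [-0.14  0.14 -0.12] shift in final axes [20.48 -0.1   9.2 ]
```

View pics/m4.png

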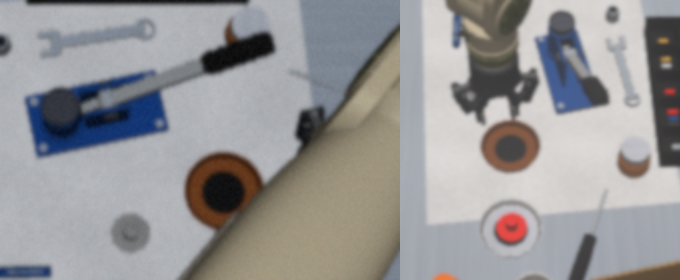

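```bash
python3 - <<'E'
from h import *
im=cv2.imread("pics/top4.png")
h=cv2.cvtColor(im,cv2.COLOR_BGR2HSV);m=cv2.inRange(h,(100,140,40),(125,255,255));m[:190]=0;m[260:]=0;m[:,:300]=0;m[:,400:]=0
m=cv2.morphologyEx(m,cv2.MORPH_OPEN,np.ones((2,2)))
p=np.argwhere(m)[:,::-1].astype(float)
w=np.array([onz("top",u,v,.01)[:2] for u,v in p]).astype(np.float32)
(c,s,a)=cv2.minAreaRect(w);print(c,s,a);b=cv2.boxPoints((c,s,a));print(b)
l=b[np.argsort(b[:,1])];ax=l[2:].mean(0)-l[:2].mean(0);u=ax/np.linalg.norm(ax);print(np.degrees(np.arctan2(u[1],u[0])),"origin",np.array(c)+u*.05)
g=cv2.resize(im[190:260,300:400],(800,560),interpolation=cv2.INTER_CUBIC);cv2.imwrite("pics/j4.png",g)
E
```

```text
(0.6121845841407776, -0.055517859756946564) (0.083407461643219, 0.18365448713302612) 12.014726638793945
[[ 0.55227935  0.02561665]
 [ 0.5905094  -0.15401472]
 [ 0.6720898  -0.13665237]
 [ 0.63385975  0.042979  ]]
102.01472 origin [ 0.60177644 -0.00661315]
```

View pics/j4.png

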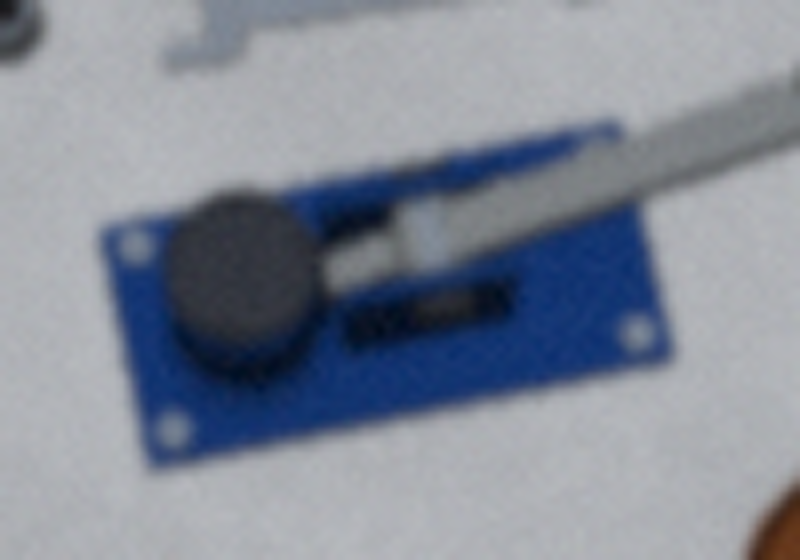

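Call:
{"name": "drive_tool", "arguments": {"plan": [[[0,0,-2.7,0,0,0,0.7],[0,0,-2.7,0,0,0,0.7],[0,0,-2.7,0,0,0,0.7],[0,0,-2.7,0,0,0,0.7],[0,0,-2.7,0,0,0,0.7]]]}}

```text
clock: 8.32
tcp_pos: [0.4588, -0.171, 0.2246]
orientation: [0.548, 0.447, 0.548, -0.447]
wrist_force: [0.7, 1.0, 0.8]
finger_gap: 0.0592
```

Call:
{"name": "drive_tool", "arguments": {"plan": [[[0,3.5,0,0,0,0,0.7],[0,3.5,0,0,0,0,0.7],[0,3.5,0,0,0,0,0.7],[0,3.5,0,0,0,0,0.7],[0,3.5,0,0,0,0,0.7]]]}}

```text
clock: 8.73
tcp_pos: [0.6322, -0.1362, 0.2248]
orientation: [0.549, 0.447, 0.548, -0.447]
wrist_force: [0.8, -0.6, -0.0]
finger_gap: 0.0596
```

```bash
python3 - <<'E'
from h import *
go([.631,-.137,.101],12)
a=env.read_camera("side");cv2.imwrite("pics/s5.png",cv2.resize(a[200:320,270:430,::-1],(800,600)))
E
```

```text
t 8.73 tcp [ 0.6322 -0.1362  0.2248] F [ 0.8 -0.6 -0. ] gap 0.0596
axes x [ 0.001 -0.001 -1.   ] y [0.979 0.201 0.001] z [ 0.201 -0.979  0.001]
shift cm (tool now) [12.38 -0.15  0.04]
turn deg [-0.38  0.05 -0.08] shift in final axes [12.38 -0.13  0.05]
```

View pics/s5.png

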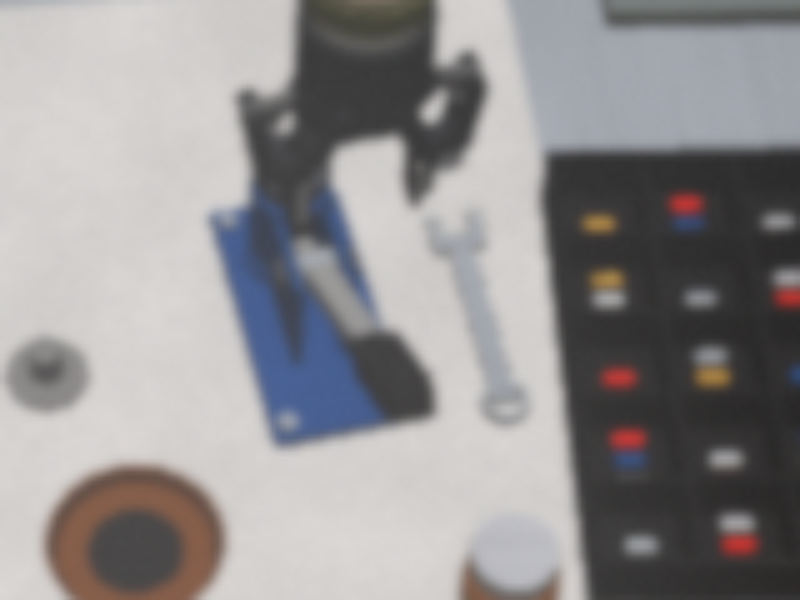

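Call:
{"name": "drive_tool", "arguments": {"plan": [[[3,-0.1,0,0,0,0,0.7],[3,0,0,0,0,0,0.7],[3,0,0,0,0,0,0.7],[2,0,0,0,0,0,0.7],[1.3,0,0,0,0,0,0.7]]]}}

```text
clock: 9.2
tcp_pos: [0.628, -0.1365, 0.0981]
orientation: [0.547, 0.446, 0.549, -0.447]
wrist_force: [-0.8, -0.3, 0.6]
finger_gap: 0.0599
```

Call:
{"name": "drive_tool", "arguments": {"plan": [[[0,0,0,0,0,0,0],[0,0,0,0,0,0,0],[0,0,0,0,0,0,0],[0,0,0,0,0,0,0],[0,0,0,0,0,0,0]]], "squeeze": 80}}

```text
clock: 9.62
tcp_pos: [0.6309, -0.1372, 0.1027]
orientation: [0.549, 0.447, 0.547, -0.446]
wrist_force: [2.0, -0.6, 1.6]
finger_gap: 0.0188
```

```bash
python3 - <<'E'
from h import *
go([.631,-.137,.101],12)
a=env.read_camera("side");cv2.imwrite("pics/s6.png",cv2.resize(a[200:320,270:430,::-1],(800,600)))
E
```

```text
t 9.62 tcp [ 0.6309 -0.1372  0.1027] F [ 2.  -0.6  1.6] gap 0.0188
axes x [ 0.004 -0.001 -1.   ] y [0.979 0.201 0.003] z [ 0.201 -0.979  0.002]
shift cm (tool now) [ 0.17  0.02 -0.02]
turn deg [-0.38  0.12 -0.19] shift in final axes [ 0.17  0.02 -0.02]
```

View pics/s6.png

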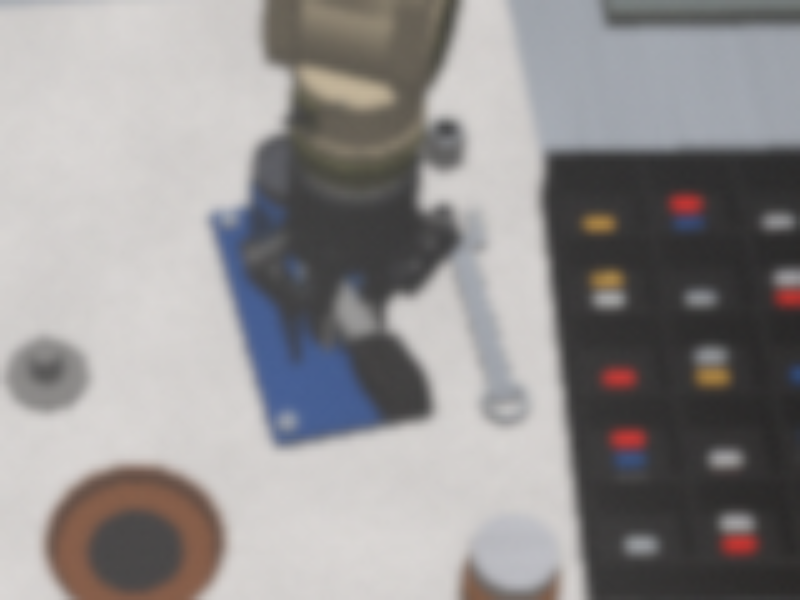

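```bash
python3 - <<'E'
from h import *
t=cv2.imread("pics/top4.png");s=cv2.imread("pics/side4.png")
cv2.imwrite("pics/cr_t.png",cv2.resize(t[150:280,85:260],None,fx=4.5,fy=4.5,interpolation=cv2.INTER_CUBIC))
cv2.imwrite("pics/cr_s.png",cv2.resize(s[90:195,280:385],None,fx=5.5,fy=5.5,interpolation=cv2.INTER_CUBIC))
for n in("top","side"):
    T=M[n]["camera_from_world"];print(n,-T[:3,:3].T@T[:3,3])
E
```

```text
top [ 0.29546745 -0.03703646  1.46410551]
side [ 0.53801344 -1.09558043  1.45133009]
```

View pics/cr_t.png

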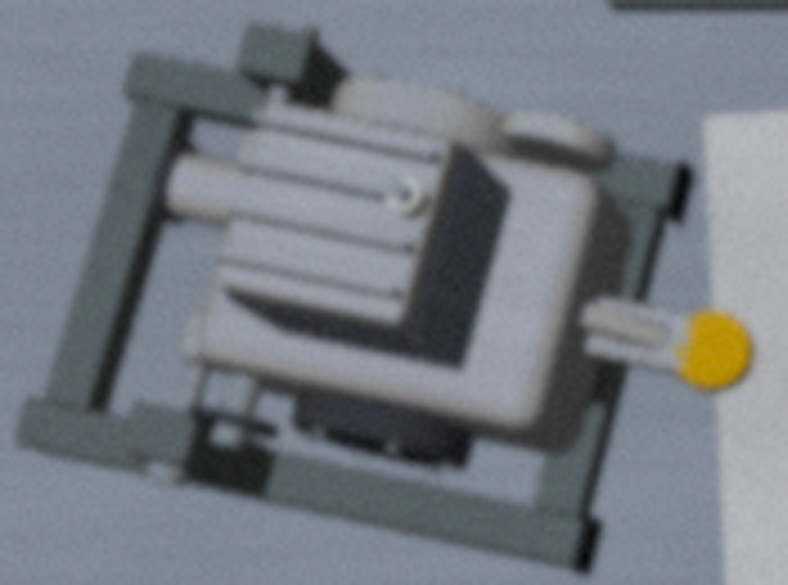

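View pics/cr_s.png

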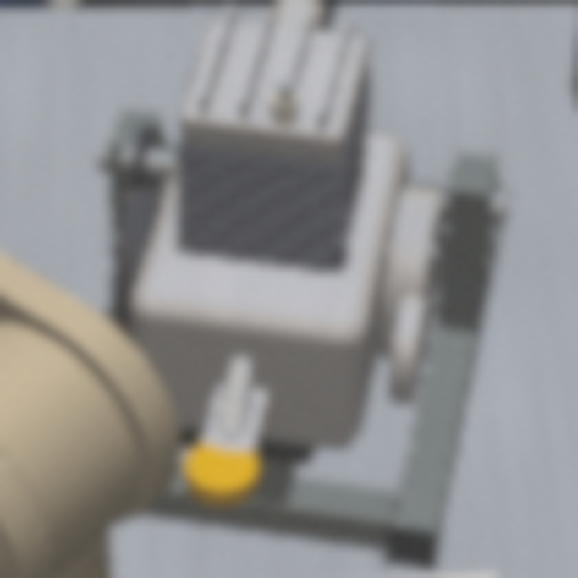

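```bash
python3 - <<'E'
from h import *
t=lambda x,y:(85+x/4.5-.4,150+y/4.5-.4)
s=lambda x,y:(280+x/5.5-.4,90+y/5.5-.4)
for z in(.03,.05):
  a,b,c,d=[onz("top",*t(*p),z)[:2] for p in((18,440),(580,568),(690,165),(130,55))]
  print(z,"len",np.linalg.norm(b-a),np.linalg.norm(c-b))
  v=a-b;print("y az from bottom edge",np.degrees(np.arctan2(v[1],v[0])));v=d-c;print("top edge",np.degrees(np.arctan2(v[1],v[0])))
  v=c-b;print("x az front",np.degrees(np.arctan2(v[1],v[0])), "front mid",(b+c)/2); v=d-a;print("x az back",np.degrees(np.arctan2(v[1],v[0])))
print("pad",onz("top",*t(716,350),.140),onz("side",*s(223,464),.142),tri(t(716,350),s(223,464)))
v=onz("top",*t(716,350),.142)-onz("top",*t(590,325),.142);print("lug",np.degrees(np.arctan2(-v[1],-v[0])))
E
```

```text
0.03 len 0.36046894033610194 0.2608914134600453
y az from bottom edge 77.31458666600199
top edge 78.45593373582726
x az front -12.73973600628069 front mid [0.59966785 0.28646496]
x az back -11.09454313553767
0.05 len 0.35544184940449874 0.2572530282568285
y az from bottom edge 77.31458666600199
top edge 78.45593373582724
x az front -12.739736006280703 front mid [0.59542548 0.28195342]
x az back -11.094543135537672
pad [0.58399958 0.21607834 0.14      ] [0.58454971 0.218664   0.142     ] [0.58369904 0.21533253 0.14496125]
lug 78.58198313067125
```

Call:
{"name": "drive_tool", "arguments": {"plan": [[[0,-0.1,-0.5,0,0,0,0],[0,-0.15,-1,0,0,0,0],[0,-0.15,-1.2,0,0,0,0],[0,-0.15,-1.2,0,0,0,0],[0,-0.15,-1.2,0,0,0,0]]]}}

```text
clock: 10.08
tcp_pos: [0.6142, -0.0901, 0.1028]
orientation: [0.55, 0.447, 0.545, -0.447]
wrist_force: [2.2, -6.8, 2.9]
finger_gap: 0.0191
```

Call:
{"name": "drive_tool", "arguments": {"plan": [[[0,-0.15,-1.2,0,0,0,0],[0,-0.15,-1.2,0,0,0,0],[0,-0.2,-1.2,0,0,0,0],[0,-0.2,-1.2,0,0,0,0],[0,-0.2,-1.2,0,0,0,0]]]}}

```text
clock: 10.5
tcp_pos: [0.5934, -0.0328, 0.1028]
orientation: [0.55, 0.447, 0.545, -0.447]
wrist_force: [3.4, -5.8, 2.0]
finger_gap: 0.0189
```

```bash
python3 - <<'E'
from h import *
go([.555,.085,.101],-12.3)
a=env.read_camera("side");b=env.read_camera("top")
cv2.imwrite("pics/m7.png",np.hstack([cv2.resize(b[150:300,210:410,::-1],(400,300)),cv2.resize(a[130:280,240:440,::-1],(400,300))]))
E
```

```text
t 10.5 tcp [ 0.5934 -0.0328  0.1028] F [ 3.4 -5.8  2. ] gap 0.0189
axes x [ 0.005 -0.004 -1.   ] y [0.98  0.2   0.004] z [ 0.2   -0.98   0.005]
shift cm (tool now) [  0.11  -1.4  -12.31]
turn deg [23.84  0.24 -0.3 ] shift in final axes [  0.18  -6.26 -10.69]
```

View pics/m7.png

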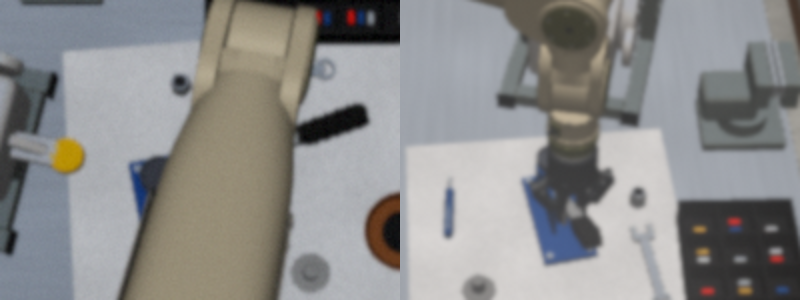

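Call:
{"name": "drive_tool", "arguments": {"plan": [[[0,0,0,3,0,0,0],[0,0,0,4,0,0,0],[0,0,0,4,0,0,0],[0,0,0,4,0,0,0],[0,0,0,4,0,0,0]]]}}

```text
clock: 11.02
tcp_pos: [0.5895, -0.03, 0.1015]
orientation: [-0.465, -0.531, -0.468, 0.532]
wrist_force: [-5.4, 3.0, 8.6]
finger_gap: 0.0191
```

Call:
{"name": "drive_tool", "arguments": {"plan": [[[0,0,0,3,0,0,0],[0,0,0,1.8,0,0,0],[0,0,0,0,0,0,0],[0,0,0,0,0,0,0],[0,0,0,0,0,0,0]]]}}

```text
clock: 11.43
tcp_pos: [0.5897, -0.0299, 0.1016]
orientation: [0.443, 0.55, 0.446, -0.55]
wrist_force: [-5.1, 3.3, 8.5]
finger_gap: 0.0189
```

```bash
python3 - <<'E'
from h import *
go([.555,.085,.101],-12.3)
a=env.read_camera("side");b=env.read_camera("top");cv2.imwrite("pics/top8.png",b[:,:,::-1])
cv2.imwrite("pics/m8.png",np.hstack([cv2.resize(b[150:300,210:410,::-1],(400,300)),cv2.resize(a[130:280,240:440,::-1],(400,300))]))
E
```

```text
t 11.43 tcp [ 0.5897 -0.0299  0.1016] F [-5.1  3.3  8.5] gap 0.0189
axes x [-0.002  0.003 -1.   ] y [ 0.978 -0.21  -0.003] z [-0.21  -0.978 -0.002]
shift cm (tool now) [  0.1  -5.8 -10.5]
turn deg [ 0.19 -0.14  0.17] shift in final axes [  0.06  -5.84 -10.49]
```

View pics/m8.png

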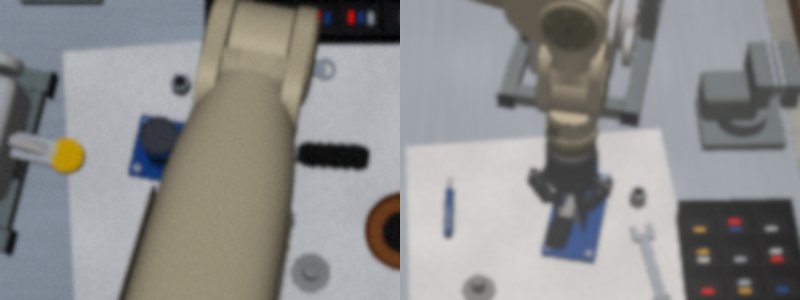

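```bash
python3 - <<'E'
from h import *
b=cv2.imread("pics/top8.png")
cv2.imwrite("pics/j8.png",cv2.resize(b[195:255,265:400],None,fx=5.9,fy=5.9,interpolation=cv2.INTER_CUBIC))
E
```

```text
(no output)
```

View pics/j8.png

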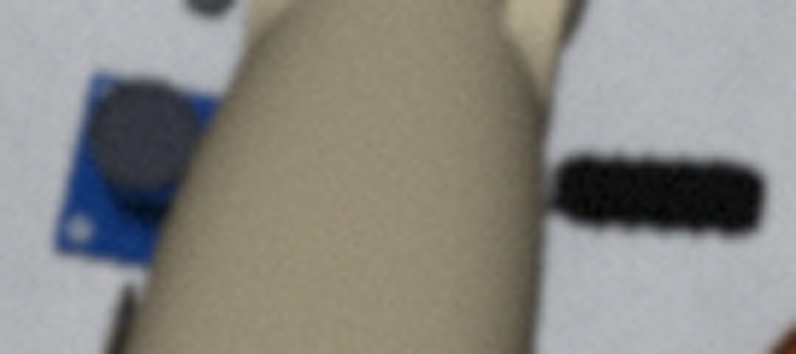

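```bash
python3 - <<'E'
from h import *
t=lambda x,y:(265+x/5.9-.4,195+y/5.9-.4)
a=onz("top",*t(97,72),.01);b=onz("top",*t(55,250),.01)
v=a-b;print(a,b,np.linalg.norm(v),"x az",np.degrees(np.arctan2(v[1],v[0])))
az=np.radians(-12);print("orig from front mid",(a+b)[:2]/2-.045*np.array([-np.sin(az),np.cos(az)]))
print("saddle",onz("top",*t(146,134),.104),onz("top",*t(144,134),.104))
print("grip",onz("top",*t(660,190),.075+.2*np.sin(.6)+.01))
E
```

```text
[0.67201621 0.13670965 0.01      ] [0.5846655  0.15484158 0.01      ] 0.08921274774514422 x az -11.726705272848005
orig from front mid [0.61898483 0.10175897]
saddle [0.61897246 0.10284485 0.104     ] [0.61897364 0.10374299 0.104     ]
grip [ 0.57249387 -0.12079081  0.19792849]
```

Call:
{"name": "drive_tool", "arguments": {"plan": [[[0,-0.6,-0.5,0,0,0,0],[0,-1,-1,0,0,0,0],[0,-1.2,-1,0,0,0,0],[0,-1.2,-1,0,0,0,0],[0,-1,-1,0,0,0,0]]]}}

```text
clock: 11.95
tcp_pos: [0.5551, 0.0213, 0.103]
orientation: [0.446, 0.552, 0.441, -0.55]
wrist_force: [5.5, -7.2, 4.2]
finger_gap: 0.0189
```

Call:
{"name": "drive_tool", "arguments": {"plan": [[[0,-0.5,-1,0,0,0,0],[0,-0.3,-1,0,0,0,0],[0,0,-1,0,0,0,0],[0,0,-1,0,0,0,0],[0,0,-0.7,0,0,0,0]]]}}

```text
clock: 12.37
tcp_pos: [0.5546, 0.0686, 0.1025]
orientation: [-0.445, -0.55, -0.442, 0.551]
wrist_force: [-1.5, -11.8, 10.8]
finger_gap: 0.0191
```

Call:
{"name": "drive_tool", "arguments": {"plan": [[[0,0,-0.5,0,0,0,0],[0,0,-0.4,0,0,0,0],[0,0,-0.3,0,0,0,0],[0,0,0,0,0,0,0],[0,0,0,0,0,0,0]]]}}

```text
clock: 12.78
tcp_pos: [0.5572, 0.0803, 0.1025]
orientation: [-0.445, -0.55, -0.442, 0.551]
wrist_force: [-2.1, -9.2, 9.8]
finger_gap: 0.0192
```

```bash
python3 - <<'E'
from h import *
go([.5547,.0846,.101],-12.3)
a=env.read_camera("side");b=env.read_camera("top");cv2.imwrite("pics/top9.png",b[:,:,::-1]);cv2.imwrite("pics/side9.png",a[:,:,::-1])
cv2.imwrite("pics/m9.png",np.hstack([cv2.resize(b[180:280,210:310,::-1],(400,400)),cv2.resize(a[150:250,270:370,::-1],(400,400))]))
E
```

```text
t 12.78 tcp [0.5572 0.0803 0.1025] F [-2.1 -9.2  9.8] gap 0.0192
axes x [ 0.001 -0.004 -1.   ] y [ 0.977 -0.213  0.002] z [-0.213 -0.977  0.004]
shift cm (tool now) [ 0.15 -0.33 -0.36]
turn deg [ 0.03  0.22 -0.13] shift in final axes [ 0.15 -0.33 -0.36]
```

View pics/m9.png

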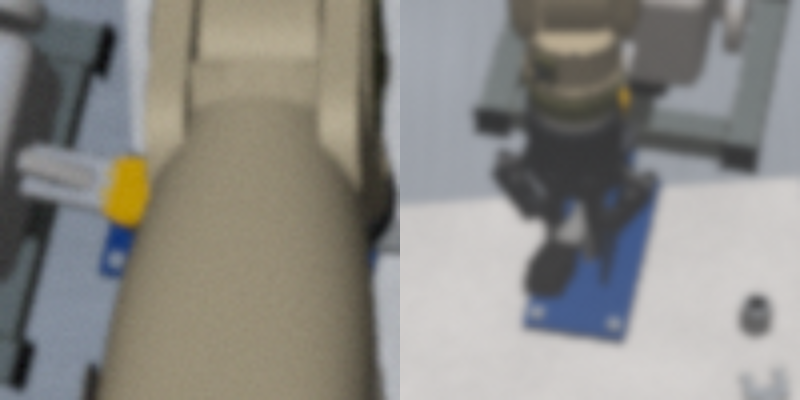

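Call:
{"name": "drive_tool", "arguments": {"plan": [[[-0.1,-0.15,-0.2,0,0,0,0],[-0.05,-0.15,-0.2,0,0,0,0],[0,-0.05,-0.05,0,0,0,0],[0,0,0,0,0,0,0],[0,0,0,0,0,0,0]]]}}

```text
clock: 13.3
tcp_pos: [0.5547, 0.0867, 0.1027]
orientation: [-0.445, -0.55, -0.443, 0.551]
wrist_force: [1.2, -5.5, 1.2]
finger_gap: 0.0189
```

```bash
python3 - <<'E'
from h import *
go([.5547,.0846,.101],-12.3)
E
```

```text
t 13.3 tcp [0.5547 0.0867 0.1027] F [ 1.2 -5.5  1.2] gap 0.0189
axes x [ 0.001 -0.002 -1.   ] y [ 0.977 -0.212  0.001] z [-0.212 -0.977  0.002]
shift cm (tool now) [0.17 0.04 0.21]
turn deg [ 0.06  0.1  -0.08] shift in final axes [0.17 0.04 0.21]
```

Call:
{"name": "drive_tool", "arguments": {"plan": [[[0,0,0,0,0,0,0.4],[0,0,0,0,0,0,0.6],[0,0,0,0,0,0,0.6],[0,0,0,0,0,0,0.6],[0,0,0,0,0,0,0.6]]]}}

```text
clock: 13.72
tcp_pos: [0.5539, 0.0883, 0.1021]
orientation: [-0.444, -0.55, -0.445, 0.55]
wrist_force: [0.2, 0.9, -0.1]
finger_gap: 0.0512
```

Call:
{"name": "drive_tool", "arguments": {"plan": [[[-2.5,0,0,0,0,0,0.6],[-3.8,0,0,0,0,0,0.6],[-3.8,0,0,0,0,0,0.6],[-3.8,0,0,0,0,0,0.6],[-3.8,0,0,0,0,0,0.6]]]}}

```text
clock: 14.13
tcp_pos: [0.5536, 0.0882, 0.2811]
orientation: [0.444, 0.55, 0.444, -0.55]
wrist_force: [1.1, -0.3, 0.2]
finger_gap: 0.0514
```

Call:
{"name": "drive_tool", "arguments": {"plan": [[[0,0,4,0,0,0,0.6],[0,0,4,0,0,0,0.6],[0,0,4,0,0,0,0.6],[0,0,4,0,0,0,0.6],[0,0,4,0,0,0,0.6]]]}}

```text
clock: 14.55
tcp_pos: [0.5113, -0.1087, 0.2795]
orientation: [0.445, 0.55, 0.444, -0.55]
wrist_force: [-0.1, -0.2, -1.1]
finger_gap: 0.0513
```

```bash
python3 - <<'E'
from h import *
go([.535,-.006,.2],-12.3)
a=env.read_camera("side");b=env.read_camera("top");cv2.imwrite("pics/top10.png",b[:,:,::-1]);cv2.imwrite("pics/side10.png",a[:,:,::-1])
cv2.imwrite("pics/m10.png",np.hstack([cv2.resize(b[190:265,220:320,::-1],(400,300),interpolation=cv2.INTER_CUBIC),cv2.resize(a[150:225,270:370,::-1],(400,300),interpolation=cv2.INTER_CUBIC)]))
E
```

```text
t 14.55 tcp [ 0.5113 -0.1087  0.2795] F [-0.1 -0.2 -1.1] gap 0.0513
axes x [ 0.001  0.    -1.   ] y [ 0.978 -0.21   0.001] z [-0.21  -0.978 -0.   ]
shift cm (tool now) [  7.95   0.16 -10.54]
turn deg [ 0.19 -0.02 -0.03] shift in final axes [  7.95   0.13 -10.54]
```

View pics/m10.png

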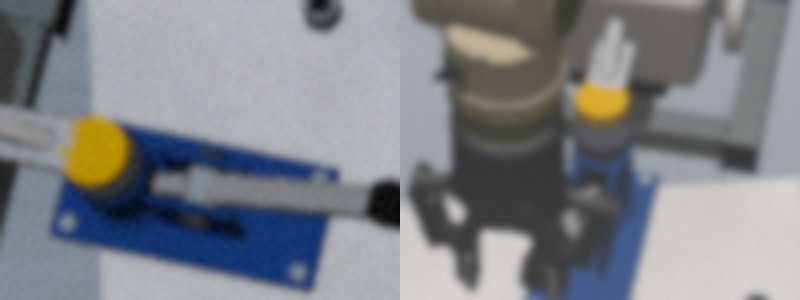

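View pics/side10.png

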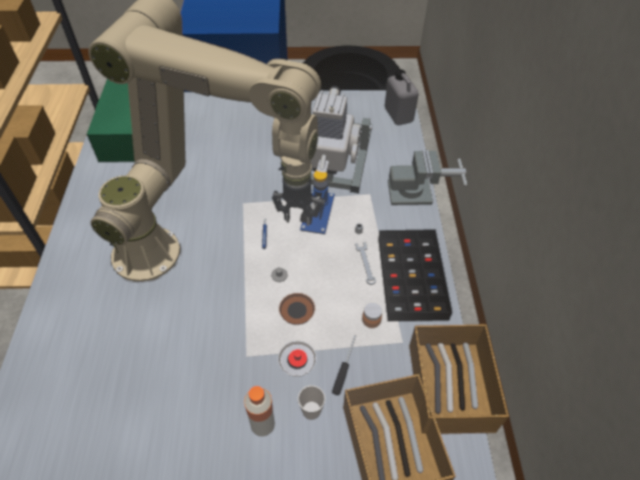

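```bash
python3 - <<'E'
from h import *
t=lambda x,y:(220+x/4-.4,190+y/4-.4)
A,B,C=[onz("top",*t(*p),.01)[:2] for p in((50,237),(312,290),(338,168))]
print(np.linalg.norm(A-B),np.linalg.norm(C-B));v=A-B;print("y az",np.degrees(np.arctan2(v[1],v[0])));w=C-B;print("x az",np.degrees(np.arctan2(w[1],w[0])))
c=(A+C)/2;u=np.array([np.cos(np.radians(77.7)),np.sin(np.radians(77.7))]);print("origin",c+.05*u)
b=[onz("top",*t(*p),.012)[:2] for p in((66,221),(297,270),(322,175))];v=b[0]-b[1];print("bolts az",np.degrees(np.arctan2(v[1],v[0])),"centre+.05",(b[0]+b[2])/2+.05*u)
print("pad",onz("top",*t(96,152),.141))
E
```

```text
0.18799696957402592 0.08827297243927382
y az 78.50748355397116
x az -11.064904201165316
origin [0.58607519 0.21962729]
bolts az 77.94110903872371 centre+.05 [0.58886922 0.21953383]
pad [0.58319819 0.2161526  0.141     ]
```

```bash
python3 - <<'E'
from h import *
for n,x0,y0 in(("top",220,190),("side",270,150)):
    print(n,[np.round((proj(n,np.array(p))-[x0,y0]+.4)*4) for p in((.586,.2195,.104),(.584,.217,.142),(.586,.2195,.099))])
s=cv2.imread("pics/side10.png");t=cv2.imread("pics/top10.png")
cv2.imwrite("pics/z10.png",np.hstack([cv2.resize(t[210:250,225:265],(400,400),interpolation=cv2.INTER_CUBIC),cv2.resize(s[160:200,300:340],(400,400),interpolation=cv2.INTER_CUBIC)]))
for n,x0,y0 in(("top",225,210),("side",300,160)):
    for p in((.586,.2195,.104),(.584,.217,.142)):
        print(n,np.round((proj(n,np.array(p))-[x0,y0]+.4)*10), "px/m26:",np.round((proj(n,np.array(p)+[.026,0,0])-proj(n,np.array(p)-[.026,0,0]))*10))
E
```

```text
top [array([101., 160.]), array([ 94., 150.]), array([103., 161.])]
side [array([203., 128.]), array([202.,  99.]), array([203., 132.])]
top [203. 199.] px/m26: [   7. -193.]
top [186. 176.] px/m26: [   7. -198.]
side [209. 221.] px/m26: [151.  -2.]
side [204. 147.] px/m26: [154.  -2.]
```

View pics/z10.png

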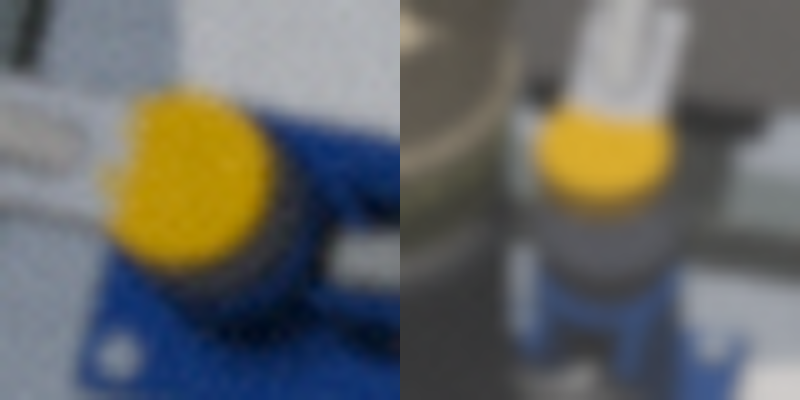

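Call:
{"name": "drive_tool", "arguments": {"plan": [[[0,0,0,0,-6.9,0,0.7],[0,0,0,0,-6.9,0,0.7],[0,0,0,0,-6.9,0,0.7],[0,0,0,0,-6.9,0,0.7],[0,0,0,0,-6.8,0,0.7]]]}}

```text
clock: 15.07
tcp_pos: [0.5127, -0.1066, 0.2807]
orientation: [-0.558, -0.362, -0.29, 0.688]
wrist_force: [0.3, -0.2, -0.8]
finger_gap: 0.0595
```

```bash
python3 - <<'E'
from h import *
x=want(-12.3,-34.4).apply([1,0,0]);g=np.array([.537,-.005,.188])
go(g+x*.020-.10*x,-12.3,-34.4)
E
```

```text
t 15.07 tcp [ 0.5127 -0.1066  0.2807] F [ 0.3 -0.2 -0.8] gap 0.0595
axes x [-0.116 -0.557 -0.822] y [ 0.978 -0.209  0.004] z [-0.175 -0.804  0.569]
shift cm (tool now) [ -6.32   0.25 -13.82]
turn deg [ 0.03  0.27 -0.32] shift in final axes [ -6.25   0.21 -13.85]
```

Call:
{"name": "drive_tool", "arguments": {"plan": [[[-3.2,0,0,0,0,0,0.7],[-3.1,0,-2,0,0,0,0.7],[0,0.1,-4,0,0,0,0.7],[0,0.1,-4,0,0,0,0.7],[0,0,-3.8,0,0,0,0.7]]]}}

```text
clock: 15.48
tcp_pos: [0.546, 0.041, 0.2527]
orientation: [-0.556, -0.364, -0.293, 0.688]
wrist_force: [0.5, -0.2, 0.2]
finger_gap: 0.06
```

```bash
python3 - <<'E'
from h import *
x=want(-12.3,-34.4).apply([1,0,0]);g=np.array([.537,-.005,.188])
go(g+x*.020,-12.3,-34.4)
a=env.read_camera("side");b=env.read_camera("top")
cv2.imwrite("pics/m11.png",np.hstack([cv2.resize(b[180:280,210:360,::-1],(450,300),interpolation=cv2.INTER_CUBIC),cv2.resize(a[150:250,270:370,::-1],(300,300),interpolation=cv2.INTER_CUBIC)]))
E
```

```text
t 15.48 tcp [0.546  0.041  0.2527] F [ 0.5 -0.2  0.2] gap 0.06
axes x [-0.117 -0.551 -0.826] y [ 0.978 -0.21   0.002] z [-0.175 -0.807  0.564]
shift cm (tool now) [9.99 0.07 0.22]
turn deg [ 0.08 -0.09 -0.19] shift in final axes [9.99 0.1  0.21]
```

View pics/m11.png

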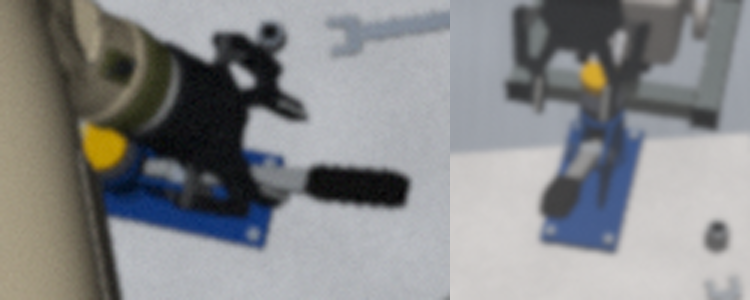

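Call:
{"name": "drive_tool", "arguments": {"plan": [[[1.5,0,0.1,0,0,0,0.7],[1.5,0.1,0.1,0,0,0,0.7],[1.5,0,0,0,0,0,0.7],[1.5,0,0,0,0,0,0.7],[0,0,0,0,0,0,0.7]]]}}

```text
clock: 16.0
tcp_pos: [0.5373, 0.0022, 0.2033]
orientation: [-0.555, -0.362, -0.294, 0.689]
wrist_force: [-0.8, -0.3, -0.7]
finger_gap: 0.06
```

```bash
python3 - <<'E'
from h import *
x=want(-12.3,-34.4).apply([1,0,0]);g=np.array([.537,-.005,.188])
go(g+x*.020,-12.3,-34.4)
a=env.read_camera("side");b=env.read_camera("top")
cv2.imwrite("pics/m12.png",np.hstack([cv2.resize(b[190:270,260:360,::-1],(400,320),interpolation=cv2.INTER_CUBIC),cv2.resize(a[160:240,280:360,::-1],(320,320),interpolation=cv2.INTER_CUBIC)]))
u=np.array([-.213*.825,-.977*.825,.565]);pv=np.array([.572,.156,.075])
for s_ in(.15,.2,.245):
  p=pv+u*s_;print(s_,np.round((proj("top",p)-[260,190])*4),np.round((proj("side",p)-[280,160])*4+[400,0]))
E
```

```text
t 16.0 tcp [0.5373 0.0022 0.2033] F [-0.8 -0.3 -0.7] gap 0.06
axes x [-0.122 -0.552 -0.825] y [ 0.977 -0.212 -0.003] z [-0.173 -0.806  0.566]
shift cm (tool now) [ 3.66  0.13 -0.29]
turn deg [0.15 0.05 0.11] shift in final axes [ 3.67  0.12 -0.28]
0.15 [214. 202.] [517. 206.]
0.2 [277. 208.] [506. 221.]
0.245 [336. 213.] [496. 236.]
```

View pics/m12.png

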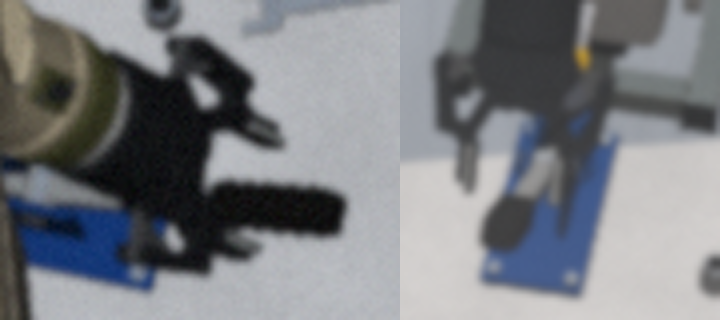

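Call:
{"name": "drive_tool", "arguments": {"plan": [[[1.2,0.1,-0.1,0,0,0,0.7],[1.2,0,-0.1,0,0,0,0.7],[0.8,0,0,0,0,0,0.7],[0.4,0,0,0,0,0,0.7],[0,0,0,0,0,0,0.7]]]}}

```text
clock: 16.52
tcp_pos: [0.5357, -0.0155, 0.1741]
orientation: [-0.555, -0.363, -0.293, 0.688]
wrist_force: [-0.0, -1.0, -0.8]
finger_gap: 0.0597
```

Call:
{"name": "drive_tool", "arguments": {"plan": [[[0,0,0,0,0,0,0],[0,0,0,0,0,0,0],[0,0,0,0,0,0,0],[0,0,0,0,0,0,0],[0,0,0,0,0,0,0]]], "squeeze": 45}}

```text
clock: 16.93
tcp_pos: [0.5359, -0.0152, 0.1746]
orientation: [-0.556, -0.363, -0.293, 0.688]
wrist_force: [-2.6, -0.2, 2.6]
finger_gap: 0.0274
```

```bash
python3 - <<'E'
from h import *
x=want(-12.3,-34.4).apply([1,0,0]);g=np.array([.537,-.005,.188])
go(g+x*.020,-12.3,-34.4)
a=env.read_camera("side");b=env.read_camera("top")
cv2.imwrite("pics/m13.png",np.hstack([cv2.resize(b[190:270,230:330,::-1],(400,320),interpolation=cv2.INTER_CUBIC),cv2.resize(a[160:240,280:360,::-1],(320,320),interpolation=cv2.INTER_CUBIC)]))
E
```

```text
t 16.93 tcp [ 0.5359 -0.0152  0.1746] F [-2.6 -0.2  2.6] gap 0.0274
axes x [-0.119 -0.553 -0.825] y [ 0.978 -0.21  -0.   ] z [-0.173 -0.807  0.565]
shift cm (tool now) [ 0.32 -0.11 -0.08]
turn deg [ 0.14  0.01 -0.1 ] shift in final axes [ 0.32 -0.11 -0.08]
```

View pics/m13.png

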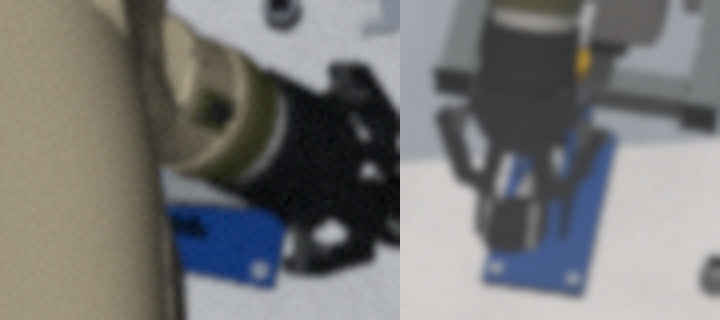

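Call:
{"name": "drive_tool", "arguments": {"plan": [[[0.7,0,-0.075,0,2,0,0],[0.7,0,-0.075,0,2,0,0],[0.7,0,-0.075,0,2,0,0],[0.7,0,-0.075,0,2,0,0],[0.7,0,-0.075,0,2,0,0]]]}}

```text
clock: 17.45
tcp_pos: [0.533, -0.0295, 0.1423]
orientation: [-0.528, -0.422, -0.341, 0.653]
wrist_force: [-0.9, 0.4, 2.8]
finger_gap: 0.0272
```

```bash
python3 - <<'E'
from h import *
go([0,0,0])
s,p,R=pose();pv=np.array([.572,.156,.075]);g=p-.018*R.apply([1,0,0]);d=g-pv
print("handle angle",.6-np.arctan2(d[2],np.hypot(d[0],d[1])),np.linalg.norm(d),"tool",.6-np.arcsin(R.apply([0,0,1])[2]))
E
```

```text
t 17.45 tcp [ 0.533  -0.0295  0.1423] F [-0.9  0.4  2.8] gap 0.0272
axes x [-0.086 -0.402 -0.911] y [ 0.978 -0.21   0.001] z [-0.192 -0.891  0.411]
shift cm (tool now) [ 16.36 -52.74   1.75]
handle angle 0.16926349169725186 0.2004493742745862 tool 0.175909934956406
```

Call:
{"name": "drive_tool", "arguments": {"plan": [[[0.7,0,-0.075,0,2,0,0],[0.7,0,-0.075,0,2,0,0],[0.7,0,-0.075,0,2,0,0],[0.7,0,-0.075,0,2,0,0],[0.7,0,-0.075,0,2,0,0]]], "squeeze": 80}}

```text
clock: 17.87
tcp_pos: [0.5313, -0.0378, 0.1092]
orientation: [-0.497, -0.478, -0.385, 0.614]
wrist_force: [-2.7, 1.7, 11.1]
finger_gap: 0.0266
```

Call:
{"name": "drive_tool", "arguments": {"plan": [[[0.7,0,-0.075,0,2,0,0],[0.7,0,-0.075,0,2,0,0],[0.7,0,-0.075,0,2,0,0],[0.7,0,-0.075,0,2,0,0],[0.7,0,-0.075,0,2,0,0]]]}}

```text
clock: 18.28
tcp_pos: [0.5308, -0.0407, 0.0742]
orientation: [-0.461, -0.529, -0.427, 0.57]
wrist_force: [-2.3, 1.3, 12.2]
finger_gap: 0.0267
```

```bash
cat >> h.py <<'E'
def ang():
    s,p,R=pose();pv=np.array([.572,.156,.075]);g=p-.018*R.apply([1,0,0]);d=g-pv
    print("handle angle",.6-np.arctan2(d[2],np.hypot(d[0],d[1])),np.linalg.norm(d),"tool",.6-np.arcsin(R.apply([0,0,1])[2]),"F tool",R.inv().apply(s["wrist_force"]))
E
python3 - <<'E'
from h import *
go([0,0,0]);ang()
a=env.read_camera("side");b=env.read_camera("top")
cv2.imwrite("pics/m14.png",np.hstack([cv2.resize(b[190:270,230:330,::-1],(400,320),interpolation=cv2.INTER_CUBIC),cv2.resize(a[150:230,280:360,::-1],(320,320),interpolation=cv2.INTER_CUBIC)]))
E
```

```text
t 18.28 tcp [ 0.5308 -0.0407  0.0742] F [-2.3  1.3 12.2] gap 0.0267
axes x [-0.015 -0.074 -0.997] y [ 0.978 -0.21   0.001] z [-0.21  -0.975  0.076]
shift cm (tool now) [  7.87 -52.76   6.6 ]
handle angle 0.5141427199285743 0.20034604204306905 tool 0.524249132473805 F tool [-12.26252436  -2.55398775   0.11958872]
```

View pics/m14.png

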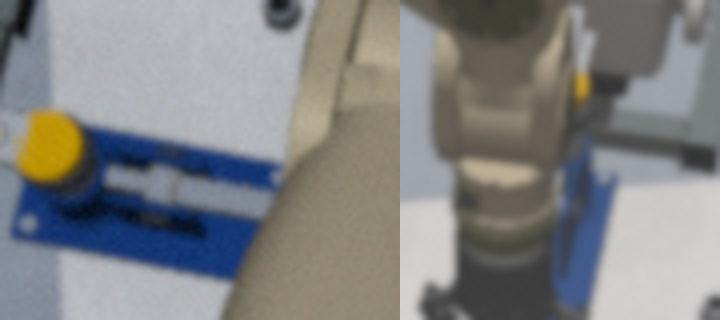

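Engine is lifting under about 12 N at the grip. Continuing to the stop.

Call:
{"name": "drive_tool", "arguments": {"plan": [[[0.7,0,-0.075,0,2,0,0],[0.7,0,-0.075,0,2,0,0],[0.7,0,-0.075,0,2,0,0],[0.7,0,-0.075,0,2,0,0],[0.4,0,-0.04,0,1.2,0,0]]]}}

```text
clock: 18.8
tcp_pos: [0.5312, -0.038, 0.0416]
orientation: [0.425, 0.573, 0.462, -0.526]
wrist_force: [-2.0, -0.9, 12.0]
finger_gap: 0.0263
```

```bash
python3 - <<'E'
from h import *
go([0,0,0]);ang()
E
```

```text
t 18.8 tcp [ 0.5312 -0.038   0.0416] F [-2.  -0.9 12. ] gap 0.0263
axes x [ 0.019  0.083 -0.996] y [ 0.977 -0.211  0.001] z [-0.21  -0.974 -0.085]
shift cm (tool now) [  3.48 -52.73   7.81]
handle angle 0.6770392803757395 0.20039729435685996 tool 0.6850650348880445 F tool [-12.09598821  -1.80186666   0.26338373]
```

Call:
{"name": "drive_tool", "arguments": {"plan": [[[0.3,0,-0.03,0,0.9,0,0],[0.2,0,-0.02,0,0.5,0,0],[0.1,0,0,0,0,0,0],[0.1,0,0,0,0,0,0],[0,0,0,0,0,0,0]]]}}

```text
clock: 19.22
tcp_pos: [0.5314, -0.0372, 0.0368]
orientation: [0.42, 0.579, 0.467, -0.52]
wrist_force: [-9.1, -3.1, 26.1]
finger_gap: 0.0266
```

```bash
python3 - <<'E'
from h import *
go([0,0,0]);ang()
E
```

```text
t 19.22 tcp [ 0.5314 -0.0372  0.0368] F [-9.1 -3.1 26.1] gap 0.0266
axes x [ 0.024  0.104 -0.994] y [ 0.977 -0.211  0.001] z [-0.21  -0.972 -0.107]
shift cm (tool now) [  2.78 -52.74   7.92]
handle angle 0.7016734322714921 0.20037910054887814 tool 0.7069761732596295 F tool [-26.5279014   -8.25347592   2.13607699]
```

Call:
{"name": "drive_tool", "arguments": {"plan": [[[0,-0.1,0,0,0,0,0],[0,0,0,0,0,0,0],[0,0,0,0,0,0,0],[0,0,0,0,0,0,0],[0,0,0,0,0,0,0]]]}}

```text
clock: 19.63
tcp_pos: [0.5314, -0.0372, 0.037]
orientation: [0.421, 0.579, 0.466, -0.519]
wrist_force: [-6.2, -3.6, 23.2]
finger_gap: 0.0262
```

```bash
python3 - <<'E'
from h import *
go([0,0,0]);ang()
a=env.read_camera("side");b=env.read_camera("top");cv2.imwrite("pics/side15.png",a[:,:,::-1]);cv2.imwrite("pics/top15.png",b[:,:,::-1])
cv2.imwrite("pics/m15.png",np.hstack([cv2.resize(b[190:270,220:320,::-1],(400,320),interpolation=cv2.INTER_CUBIC),cv2.resize(a[150:230,280:380,::-1],(400,320),interpolation=cv2.INTER_CUBIC)]))
E
```

```text
t 19.63 tcp [ 0.5314 -0.0372  0.037 ] F [-6.2 -3.6 23.2] gap 0.0262
axes x [ 0.026  0.104 -0.994] y [ 0.977 -0.211  0.003] z [-0.209 -0.972 -0.107]
shift cm (tool now) [  2.71 -52.74   7.9 ]
handle angle 0.7004036134054682 0.2003825376769956 tool 0.7068064279757333 F tool [-23.64840498  -5.24249629   2.32131749]
```

View pics/m15.png

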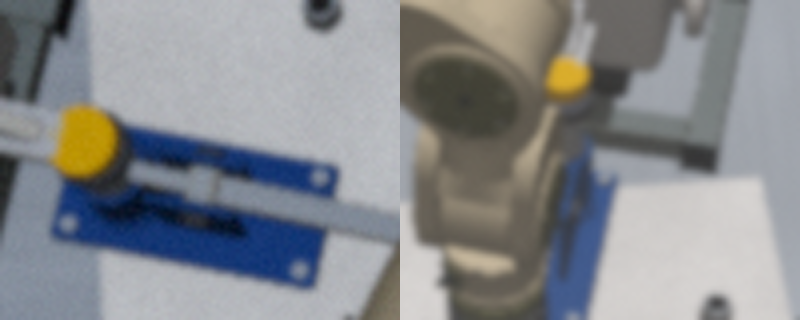

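View pics/side15.png

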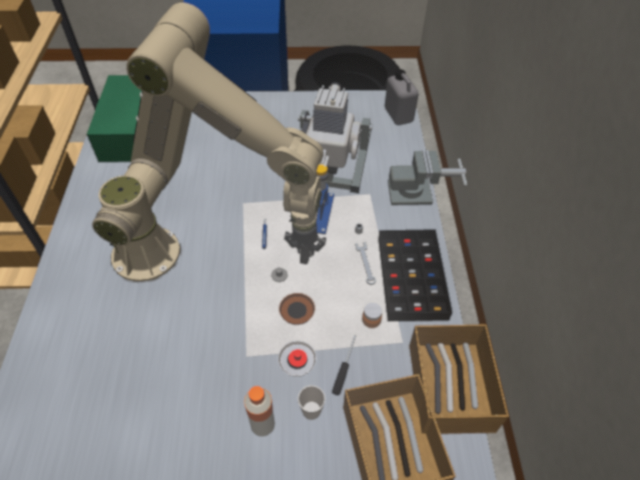

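View pics/top15.png

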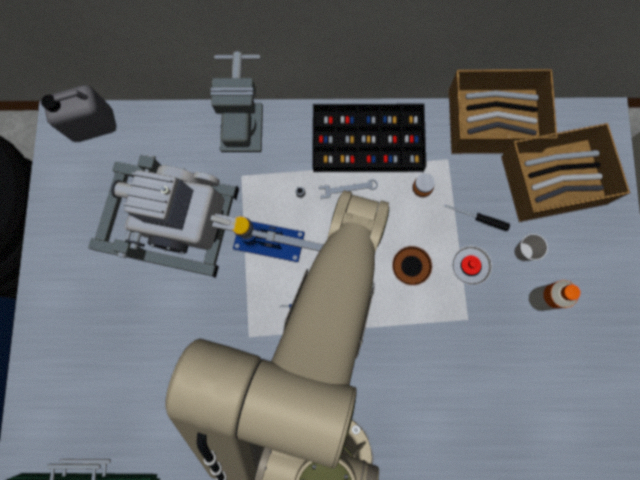

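```bash
python3 - <<'E'
from h import *
i=cv2.imread("pics/top15.png")[:,:,::-1].copy();j=cv2.imread("pics/side15.png")[:,:,::-1].copy()
print(blobs(i,(18,150,120),(32,255,255)),blobs(j,(18,150,120),(32,255,255)))
for n in("top","side"):print(n,proj(n,np.array([.584,.217,.142])),proj(n,np.array([.584,.217,.168])))
go([0,0,0]);ang();env.hand_in()
E
```

```text
[([234, 217, 15, 17, 202], [240.9, 225.2])] [([317, 165, 11, 9, 73], [321.3, 169.3])]
top [243.21036712 227.21209812] [241.31175742 225.01137602]
side [319.99573592 174.3145879 ] [320.0696018  168.78106601]
t 19.73 tcp [ 0.5314 -0.0373  0.037 ] F [-5.5 -2.8 23.2] gap 0.027
axes x [ 0.026  0.104 -0.994] y [ 0.977 -0.211  0.003] z [-0.209 -0.972 -0.107]
shift cm (tool now) [  2.71 -52.74   7.9 ]
handle angle 0.7004161653483608 0.20039452359511453 tool 0.7067944554124599 F tool [-23.46354185  -4.68810706   1.38727773]
the job is handed in; nothing more can be done
```

The job was finished and handed in at about 19.7 s. The red cap stands knob up in the grey parts dish. The jack is under the lift pad, and the gripper holds its handle down at the stop.

- **Handle and load:** the handle angle worked out from the arm's pose is 0.70 rad, which is the stop. The force at the grip rose from 12 N to about 23 N there and stayed steady.
- **Engine:** in both cameras the yellow head has moved as a rise of about 26 mm would show, so the front is up on the jack.
- **Centring:** the saddle measured about 3 mm off the pad's centre. That is close to what the cameras can resolve, so I did not correct it. I saw no movement of the jack during pumping.
- **Side force:** about 5 N of sideways force remains on the grip. I tried to ease it and only partly did.
- **Other things on the bench:** in the last pictures the tools and containers I could see are where they started. The arm covered part of the deburring tool in the top view, but it showed clearly in the side view.

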